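# Latch the slant carrier and rock it to its slope mark

## Robot

A 7-joint arm with a two-finger parallel gripper is mounted at the origin on a cart in front of the work surface, level with it; the furniture and walls round the work are solid. World frame = base frame: x ahead of the robot, y to its left, z up, the work surface at z = 0. Lengths are in m, angles in rad, forces in N, time in s.
With the tool pointing down it reaches from about 0.425 to 0.925 m from the base axis. Payload 6.8 kg.
Tool frame: the origin (TCP) lies on the front face of the gripper's body, between the roots of the fingers; the fingertips stand 73 mm ahead of it and the grasp point (between the pads) lies 54 mm ahead of it (tcp_to_tips is the distance from the TCP to the fingertips, in m); z points along the fingers, x is the direction in which the jaws open and shut, and the axes are right-handed (so a half turn about z gives the same grasp; the last joint's range is limited). The gripper opens to 85 mm and grips with 20 to 120 N. Pads are 22 mm wide; open, the fingers measure 114 mm over their backs; the gripper's body (76 mm by 85 mm) begins 54 mm behind the grasp point. The pads swing forward as they close: fully open they stand 13 mm farther back than shut.
Start: joints at [-1.277, 0.477, 0.022, 1.555, -0.011, 1.109, -0.083], TCP at [0.264, 0.621, 0.304] pointing down, gripper open.
Joint ranges: [-2.96, 2.96], [-0.34, 2.1], [-1.41, 1.46], [0.24, 2.44], [-1.37, 4.51], [0.17, 1.92], [-2.96, 2.96]. Speed limits (rad/s): [2.39, 2.39, 3.14, 3.14, 3.14, 3.14, 3.14].

## Interface

Orientations are given as a unit quaternion [w, x, y, z].
In Python, from station import get_obs, read_camera, hand_in, look_for, silhouettes, tcp_to_tips gives the robot as it stands. The module is installed in compiled form; this text tells all that it offers.
- The arm moves only by the tool apply_moves, never from a script. Its argument "moves" is a list of rows, each a list of 3 entries, a list of its own where there are three numbers: the shift along the tool's x, y, z in units of 25 mm (1.0 is 25 mm), then the turn, a rotation vector about the tool's x, y, z in units of 10 degrees (1.0 is 10 degrees), then the gripper's target within -1 to 1 (fully open at 1, half-way at 0, shut at -1). In form: [[[dx, dy, dz], [rx, ry, rz], jaw], ...]. A call has 1 to 20 rows; each row is the pose to reach, as a shift and turn from the pose commanded when the call began, along the tool's axes at that moment; what a row does not reach only later rows make up. A row lasts 1/8 s, in which the tool goes at most 62.5 mm and 10.7 degrees, less where a joint would pass 70% of its speed; a pose out of reach is approached as far as the arm can. A call with a gripper value outside its range is refused whole. The fingers move at their own pace and stop on an object; "force" is the grip in N (left out, the last holds). Time passes only in rows, so rows that repeat a pose let the fingers close. It gives the time, the measured TCP pose, the force and the opening at its end, in the units of the state.
- get_obs(): the state, without advancing time (a new reading comes with each control period).
- read_camera(name): name is "scene" or "top" or "wrist"; returns a dict with "color" (420x560x3 uint8, red, green, blue), "mtx" (3x3 intrinsics, pixels), "eye" and "rotation" of the camera in the world; the wrist camera has in their place "hand_eye" (4x4, takes a point from camera to tool coordinates, whose origin is the TCP and whose axes are the tool frame's). Camera axes: x right, y up, looking along -z (the intrinsics and any distortion apply to the point x, -y, -z); pixel columns grow to the right and rows downward; lengths in m; the calibration is good to about 2 mm. A picture is of the moment at which its call begins: read the wrist's pose just before it. There is no depth.
- hand_in(): hands the job in, once; it reports no verdict.
Trained networks look in the newest picture that a camera, given by its name, has taken for a name from the list of things; names that differ only in an ending like _2 or _b are one class to them, and where a whole thing is asked for, a point or a joint stands for the part that bears it (a point fixed in the world has none). Each returns a list of dicts, best first, with "conf" (0 to 1); they miss things now and then, are a little off and sometimes report something else, mostly with a low value. They report only what shows in the picture. A call takes as long as a camera call. They do not tell look-alikes from the thing itself.
- look_for(camera, query): "pixel" ([row, column] in pixels, amid what is visible of it).
- silhouettes(camera, query): "mask" (420x560 bool, what is visible of it) and "pixel" ([row, column] in pixels, amid what is visible of it).
The state is a dict: "t": time; "q": joint angles; "joint_vel": joint speeds; "joint_torque": joint torques, N m; "eef_pos": TCP position; "tool_rot": TCP orientation; "contact_force": force on the tool from outside, world axes, zero at the start; "torque": the same for the moment, N m; "gripper_width": opening from 0.0 (shut) to 1.0 (fully open).
Only numpy, scipy, OpenCV 4.12 (cv2) and the standard library are available. Lean on these libraries where they do the work, as an engineer would, in place of code of your own. Each camera call takes 0.05 s, during which the arm holds its last target.

## Task

The blue tube carrier leans to one side on the round bar of its stand. First swing its steel hook over the tube and down until it lies fully in its catch; then take the carrier by the upright black grip and rock it, its foot staying on the bar, until the hanging black pointer settles in the middle of the red mark on the dial. Finish still gripping the carrier steadily there (do not let go), and leave the other things on the bench where they are.

Things in the scene. Friction and masses are not known exactly. Their poses are not given: they have to be found in the camera images.
- bar (a point): Middle of the fixed stand's level steel bar (20 mm thick, 115 mm between end discs, axis 60 mm above the bench, base plate 140 x 170 mm). x along the bar, away from the carrier's dial side; y to the left; z up. A rubber rest on either side limits the carrier's lean to 0.33 rad towards -y and 0.45 rad towards +y.
- carrier: Loose blue carrier, 116 mm wide (y), 110 deep (x), 0.3 to 0.7 kg. Origin on the bar's axis under its V-groove foot, at bar when seated. x along the bar, away from the white dial on its -x face; y left; z up to the grip. Rocks about x. Top-heavy: starts leaning 0.33 rad to -y on a rest, falls to a rest if let go. Flat deck at z = 126 mm; tube along y on it at x = 30, top z = 145 mm.
- carrier_grip (a point): The upright black grip on the carrier's deck: a block 16 mm wide in y, 22 mm in x, 60 mm tall (carrier z 126 to 186 mm). This point is inside it, on its centre line, 20 mm below its top, at (-30, 0, 166) mm in the carrier's frame; axes as the carrier's.
- hook_hinge (a point): Hinge axis of the steel hook (parallel to the carrier's y), behind the tube at (52, 0, 146) mm in the carrier's frame; axes as the carrier's. Two ears beside it rise to z = 151 mm.
- hook_end (a point): Point 40 mm from the hinge on the outer face (upper when closed) of the hook, a flat strap 14 mm wide, 4 thick, reaching 47 mm from its hinge. Closed, it lies level in the carrier's frame, pointing to -x over the tube, upper face at z = 150 mm, its end between the two prongs of the catch at (8, 0, 150) mm.
- hook (a joint): Hook angle (rad): 0 closed, in its catch; 1.57 standing straight up from the deck; up to 1.9, leaning back away from the grip. It starts 1.3 to 1.8 and stays where it is left (light friction, about 0.01 N m), so it must be pushed all the way down. It stops at 0.
- pointer_tip (a point): Tip of the black pendulum pointer in front of the dial, 75 mm from its pivot, which lies at (-51, 0, 108) mm in the carrier's frame.
- pendulum (a joint): Pointer angle on the dial (rad): 0 pointing to the carrier's own -z, positive when the tip is towards the carrier's +y. It hangs plumb, free of friction with light damping (settles in about 1 s), so it reads 0 with the carrier upright, about -0.33 at the start, and grows as the carrier is rocked towards +y.
- mark (a point): Middle of the red mark on the dial, 75 mm from the pointer's pivot, where the pointer's tip must lie; the mark is 12 mm wide and 16 mm long.
- index (a joint): Angle of the red mark on the dial, same sense and zero as the pointer's angle; somewhere between -0.10 and 0.28, stays put.
- erlenmeyer_100: Bystander: conical flask with yellow content, 63 mm wide, 105 mm tall; origin under its base.
- timer: Bystander: white bench timer, 66 x 62 x 19 mm, lying flat; origin under its middle.
- tape_roll: Bystander: roll of paper tape, 69 mm across, 19 mm high; origin under its middle.
- tip_box: Bystander: clear pipette tip box, 76 x 114 x 70 mm; origin under its middle.
- tube_rack: Bystander: turquoise tube rack, 56 x 170 x 84 mm; origin under its middle.
There are look-alikes about, which are no part of the job. Several things have the shape of the carrier; the one meant has the colours described above.

How it is judged:
On the way, in this order (a step that is already met when the one before it is completed fails the run):
1. the hook lies in its catch (value of joint hook below 0.1 rad), for 0.2 s.
2. the carrier is held by the fingers with its pointer settled on the red mark (value of joint hook below 0.1 rad and distance between pointer_tip and mark below 0.0065 m and contact force between the fingers and carrier above 1 N and distance between carrier and bar below 0.007 m), for 0.4 s.
At the end, for the whole second after the job is handed in: The hook is closed (within 0.1 rad), the gripper still holds the carrier (more than 1 N), its foot is on the bar (origin within 7 mm of the bar's middle), and the pointer stays, at rest (under 0.3 rad/s), with its tip within 6.5 mm of the middle of the red mark (all of step 2 and velocity of joint pendulum between -0.3 and 0.3 rad/s); the arm keeps its last pose, push and grip.
It fails at once if the carrier is lifted or knocked off its bar (more than 20 mm) (distance between carrier and bar above 0.02 m).
It fails at once if one of the listed bystanders is moved more than 30 mm (distance of any of erlenmeyer_100, timer, tape_roll, tip_box, tube_rack from where it was at the start of the episode above 0.03 m).
It also fails if it takes over 54 s, if anything falls off the work surface, if the arm or the gripper's body presses on something with over 40 N, if the wrist force passes 120 N, or if a joint passes its speed limit or range.

## Working session

There is one attempt and no reset: what is moved stays moved. The work goes in short steps, Python scripts to look and compute and a tool call to move; the robot and the scene stay as the last step left them, time stands still between calls to the robot, and variables do not carry over. Pictures are saved under pics/ and viewed, and the job is handed in when it is done.

Besides the shell and the picture viewer there is one more tool, called after "Request:" as name(argument=value, ...), one argument or row to a line, values as JSON. apply_moves: Moves the arm, as the interface text tells. Its arguments: {"type":"object","properties":{"moves":{"type":"array"},"force":{"type":"number"}},"required":["moves"]}

```bash
mkdir -p pics; ls
python3 - <<'E'
from station import *
import cv2
print(get_obs())
for n in("scene","top","wrist"):
    r=read_camera(n); cv2.imwrite(f"pics/a_{n}.png",r["color"][:,:,::-1])
    print(n,r["mtx"],r.get("eye"),r.get("rotation"),r.get("hand_eye"),[k for k in r])
    for q in("carrier","carrier_grip","hook_end","hook_hinge","pointer_tip","mark","bar"):
        try: print(q,[(d["pixel"],round(d["conf"],2)) for d in look_for(n,q)][:4])
        except Exception as e: print(q,e)
E
```

```text
pics
{'t': 0.0, 'q': array([-1.27709508,  0.47778592,  0.02235327,  1.55645861, -0.01150605,
        1.10929788, -0.08311255]), 'joint_vel': array([-0.00038636,  0.00064476,  0.00058512,  0.00139408, -0.00051374,
       -0.00028312,  0.0007872 ]), 'joint_torque': array([-4.91470331e-06, -5.96447933e+01,  1.60808869e+00, -2.81184751e+01,
        1.24994642e-02,  9.60174773e-03,  1.09158182e-05]), 'eef_pos': array([0.26380676, 0.62081071, 0.30293235]), 'tool_rot': array([ 5.57803878e-04,  8.33990679e-01,  5.51777779e-01, -7.19888396e-04]), 'contact_force': array([ 0.23133439, -0.65845612,  0.94219853]), 'torque': array([-0.02081784, -0.01370644, -0.0119091 ]), 'gripper_width': 0.9978159952473132}
scene [[420.03400261   0.         280.66913805]
 [  0.         420.03400261 205.3998739 ]
 [  0.           0.           1.        ]] [-0.43590901  0.62915567  0.89832169] [-0.42533747 -0.2319858   0.42122559  0.76670701] None ['color', 'mtx', 'eye', 'rotation']
carrier [([229.2, 324.3], 0.88), ([223.5, 261.4], 0.82), ([309.8, 156.3], 0.62)]
carrier_grip [([312.3, 158.7], 0.8), ([226.3, 319.1],
[... 772 characters left out ...]
 317.5], 0.59)]
pointer_tip []
mark []
bar [([221.6, 237.0], 0.95)]
wrist [[295.49018861   0.         278.69928708]
 [  0.         295.49018861 215.96660018]
 [  0.           0.           1.        ]] None None [[ 9.99999452e-01 -9.05102081e-04  5.26550995e-04 -2.48081848e-04]
 [-7.34270172e-04 -9.64624156e-01 -2.63627955e-01 -6.73766259e-02]
 [ 7.46534020e-04  2.63627424e-01 -9.64624292e-01 -7.00636484e-02]
 [ 0.00000000e+00  0.00000000e+00  0.00000000e+00  1.00000000e+00]] ['color', 'mtx', 'hand_eye']
carrier [([319.1, 233.7], 0.93)]
carrier_grip [([318.2, 230.6], 0.58)]
hook_end []
hook_hinge [([317.8, 231.8], 0.77)]
pointer_tip [([309.0, 195.4], 0.57)]
mark []
bar [([417.6, 81.0], 0.63)]
```

View pics/a_scene.png

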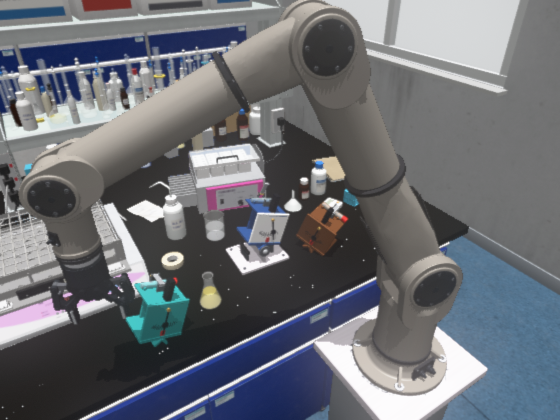

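View pics/a_top.png

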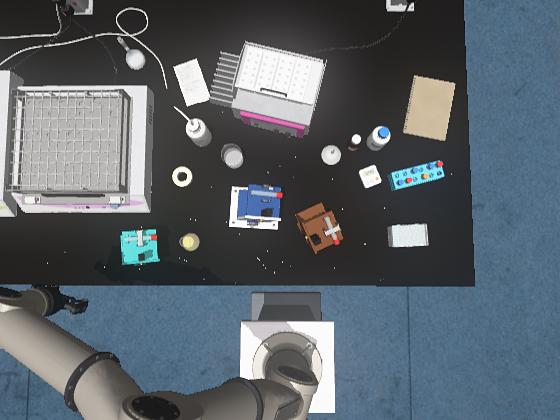

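View pics/a_wrist.png

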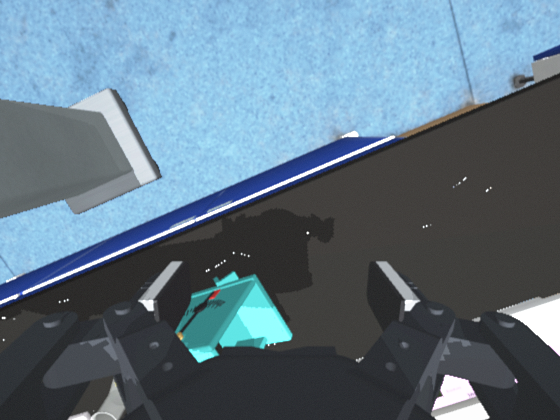

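Run:
```python
import cv2
a=cv2.imread("pics/a_scene.png")[180:290,200:340]; b=cv2.imread("pics/a_top.png")[165:245,215:300]
cv2.imwrite("pics/b1.png",cv2.resize(a,None,fx=5.5,fy=5.4,interpolation=cv2.INTER_CUBIC))
cv2.imwrite("pics/b2.png",cv2.resize(b,None,fx=7,fy=7,interpolation=cv2.INTER_CUBIC))
```

```text
(no output)
```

View pics/b1.png

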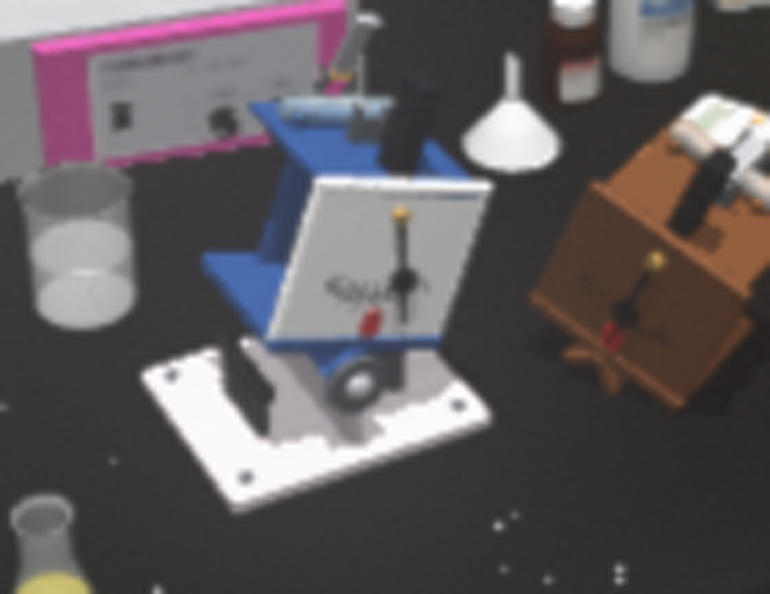

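View pics/b2.png

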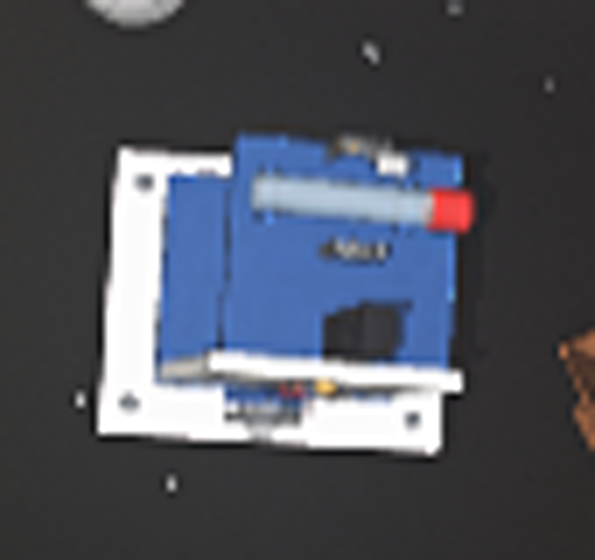

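```bash
cat > h.py <<'E'
import numpy as np
from scipy.spatial.transform import Rotation as R
def rq(q): return R.from_quat([q[1],q[2],q[3],q[0]])
def cam(r,obs=None):
    if r.get("eye") is not None: 
        rot=np.array(r["rotation"]); Rm=rq(rot).as_matrix() if rot.shape==(4,) else rot
        return r["mtx"],np.array(r["eye"]),Rm
    T=np.eye(4);T[:3,:3]=rq(obs["tool_rot"]).as_matrix();T[:3,3]=obs["eef_pos"]
    T=T@r["hand_eye"]; return r["mtx"],T[:3,3],T[:3,:3]
def proj(c,P):
    K,e,Rm=c; p=(np.atleast_2d(P)-e)@Rm; return np.c_[K[0,2]+K[0,0]*p[:,0]/-p[:,2],K[1,2]-K[1,1]*p[:,1]/-p[:,2]]
def pose(x,y,yaw,a,z=0.06): return R.from_euler('ZX',[yaw,a]),np.array([x,y,z])
def c2w(p,P): return p[0].apply(np.atleast_2d(P))+p[1]
E
python3 - <<'E'
from h import *; from station import *
from scipy.optimize import least_squares
S=cam(read_camera("scene"));T=cam(read_camera("top"))
s=lambda u,v:(200+u/5.5-.4,180+v/5.4-.4); t=lambda u,v:(215+u/7-.4,165+v/7-.4)
h=.01
fix=[(T,(.07,.085,h),t(118,148)),(T,(-.07,.085,h),t(98,433)),(T,(-.07,-.085,h),t(437,453)),(S,(.07,.085,h),s(143,373)),(S,(-.07,.085,h),s(238,503)),(S,(-.07,-.085,h),s(490,412))]
mov=[(S,(-.053,0,.108),s(401,214)),(S,(-.03,0,.186),s(418,82)),(T,(-.03,0,.186),t(380,318)),(T,(-.05,.058,.126),t(208,357)),(T,(-.05,-.058,.126),t(460,380))]
def f(v):
    o=[]
    b=pose(v[0],v[1],v[2],0,0);p=pose(*v[:4])
    for c,P,u in fix:o+=list((proj(c,c2w(b,P))-u)[0])
    for c,P,u in mov:o+=list((proj(c,c2w(p,P))-u)[0])
    m=np.array([-.053,.075*np.sin(v[4]),.108-.075*np.cos(v[4])])
    o+=list((proj(S,c2w(p,m))-s(370,322))[0])
    return np.array(o)
r=least_squares(f,[.42,.06,0,.33,.1],loss='soft_l1')
print(r.x);print(f(r.x).reshape(-1,2).round(1))
for hk in (1.3,1.5,1.8): # hook end
    p=pose(*r.x[:4]);print(hk,[(proj(c,c2w(p,[.052-.04*np.cos(hk),0,.148+.04*np.sin(hk)]))[0]).round(1) for c in(S,T)])
E
```

```text
[ 0.54069172  0.11203279 -0.04478753  0.31735075 -0.05314501]
[[-0.  -0. ]
 [ 0.6 -0.6]
 [ 1.3 -1.3]
 [-1.2 -0.2]
 [-0.9 -0. ]
 [-0.1 -0.1]
 [-0.3  0.3]
 [-0.2 -1.1]
 [-0.1  0.6]
 [ 0.1  1.7]
 [ 0.7  0.8]
 [ 0.1  0.9]]
1.3 [array([264.6, 183.5]), array([269.9, 186.4])]
1.5 [array([263.6, 182.1]), array([270.2, 183.7])]
1.8 [array([261.8, 180.8]), array([270.3, 179.7])]
```

```bash
cat >> h.py <<'E'
def goal(p,tip,obs,L):
    """tip in carrier frame, tool z=-carrier z, tool x=+carrier y -> shift(25mm), turn(10deg)"""
    Rc=p[0].as_matrix(); Rt=np.c_[Rc[:,1],Rc[:,0],-Rc[:,2]]
    tcp=c2w(p,tip)[0]-Rt[:,2]*L
    R0=rq(obs["tool_rot"]).as_matrix()
    return (R0.T@(tcp-obs["eef_pos"])/.025).round(2),(np.degrees(R.from_matrix(R0.T@Rt).as_rotvec())/10).round(2),tcp.round(3)
E
python3 - <<'E'
from h import *; from station import *
print(tcp_to_tips if not callable(tcp_to_tips) else tcp_to_tips())
o=get_obs();p=pose(.5407,.112,-.045,.32)
print(goal(p,[.085,0,.28],o,.073))
E
```

```text
0.0726
(array([-17.39,  22.89,  -3.65]), array([ 0.33,  1.81, -2.03]), array([ 0.621, -0.003,  0.395]))
```

Request:
apply_moves(
  moves=[
    [[0, 0, -2], [0, 0, 0], 0],
    [[-1.2, 1.6, -3.6], [0, 0, -0.3], -1],
    [[-2.6, 3.4, -3.6], [0.1, 0.3, -0.6], -1],
    [[-4, 5.2, -3.6], [0.1, 0.6, -1], -1],
    [[-5.4, 7, -3.6], [0.2, 0.9, -1.4], -1],
    [[-6.8, 8.9, -3.6], [0.2, 1.2, -1.7], -1],
    [[-8.2, 10.7, -3.6], [0.3, 1.5, -1.9], -1],
    [[-9.6, 12.6, -3.6], [0.33, 1.8, -2], -1],
    [[-11, 14.4, -3.6], [0.33, 1.8, -2], -1],
    [[-12.4, 16.3, -3.6], [0.33, 1.8, -2], -1],
    [[-13.8, 18.2, -3.6], [0.33, 1.8, -2], -1],
    [[-15.2, 20, -3.6], [0.33, 1.8, -2], -1],
    [[-16.5, 21.7, -3.6], [0.33, 1.8, -2], -1],
    [[-17.4, 22.9, -3.6], [0.33, 1.8, -2], -1],
    [[-17.4, 22.9, -3.6], [0.33, 1.8, -2], -1],
    [[-17.4, 22.9, -3.6], [0.33, 1.8, -2], -1],
  ],
)

```text
t: 3.3
eef_pos: [0.6205, -0.0021, 0.3938]
tool_rot: [-0.11, 0.715, 0.681, 0.114]
contact_force: [-0.7, -0.1, -0.5]
gripper_width: -0.003
```

Run:
```python
from h import *; from station import *
import cv2
o=get_obs();p=pose(.5407,.112,-.045,.32)
print(o["t"],o["eef_pos"],o["gripper_width"],o["contact_force"],o["joint_vel"].max(),goal(p,[.085,0,.28],o,.073))
r=read_camera("wrist");im=r["color"][:,:,::-1].copy();c=cam(r,o)
cv2.imwrite("pics/c0.png",im)
for P,col in [((-.03,0,.186),(0,255,0)),((.052,0,.146),(0,0,255)),((.008,0,.150),(0,255,255)),((-.055,.058,.126),(255,0,255)),((-.055,-.058,.126),(255,0,255)),((.055,.058,.126),(255,0,255)),((.055,-.058,.126),(255,0,255))]:
    u=proj(c,c2w(p,P))[0];cv2.circle(im,tuple(int(v) for v in u),3,col,1)
cv2.imwrite("pics/c1.png",im)
s=read_camera("scene")["color"][170:290,200:340,::-1];cv2.imwrite("pics/c2.png",cv2.resize(s,None,fx=5,fy=5,interpolation=cv2.INTER_CUBIC))
```

```text
3.3 [ 0.62049887 -0.00212588  0.39375889] -0.0029542409052961444 [-0.70964077 -0.10411192 -0.52660117] 0.004803993918499874 (array([-0.01,  0.01, -0.06]), array([-0.01,  0.01, -0.02]), array([ 0.621, -0.003,  0.395]))
```

View pics/c1.png

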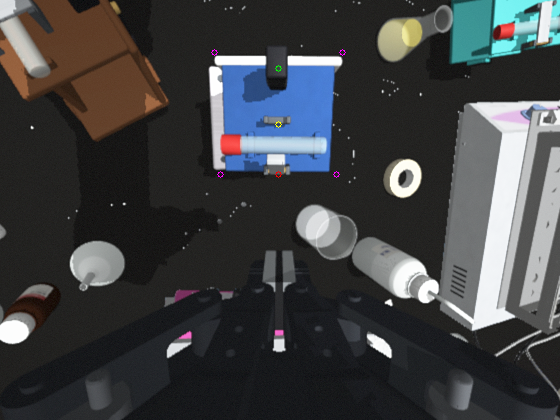

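View pics/c2.png

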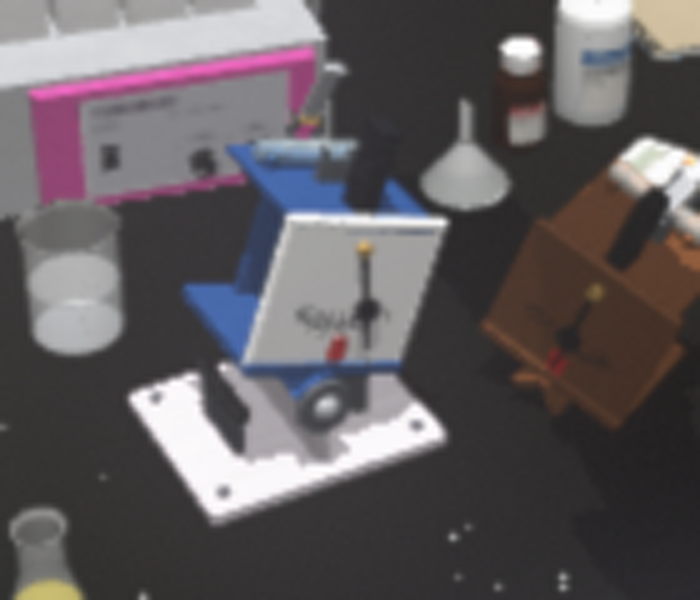

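Request:
apply_moves(
  moves=[
    [[0, 0, 1.5], [0, 0, 0], -1],
    [[0, 0, 3], [0, 0, 0], -1],
    [[0, 0, 4], [0, 0, 0], -1],
    [[0, 0, 4], [0, 0, 0], -1],
    [[0, -0.6, 4], [0, 0, 0], -1],
    [[0, -1.2, 4], [0, 0, 0], -1],
    [[0, -1.6, 4.15], [0, 0, 0], -1],
    [[0, -1.95, 4.35], [0, 0, 0], -1],
    [[0, -2.28, 4.55], [0, 0, 0], -1],
    [[0, -2.28, 4.75], [0, 0, 0], -1],
    [[0, -2.28, 4.9], [0, 0, 0], -1],
    [[0, -2.28, 4.9], [0, 0, 0], -1],
  ],
)

```text
t: 4.9
eef_pos: [0.5656, 0.0382, 0.2771]
tool_rot: [-0.11, 0.715, 0.681, 0.114]
contact_force: [0.1, 0.8, 0.3]
gripper_width: 0.002
```

```bash
cat > snap.py <<'E'
import sys,cv2
from h import *; from station import *
n=sys.argv[1];o=get_obs();p=pose(.5407,.112,-.045,.32)
g=goal(p,[.028,0,.150],o,.073)
print(o["t"],o["eef_pos"].round(4),o["gripper_width"],o["contact_force"].round(2),g)
r=read_camera("wrist");cv2.imwrite(f"pics/{n}w.png",cv2.resize(r["color"][:,:,::-1],None,fx=1.4,fy=1.4))
s=read_camera("scene")["color"][170:290,200:340,::-1];cv2.imwrite(f"pics/{n}s.png",cv2.resize(s,None,fx=5,fy=5,interpolation=cv2.INTER_CUBIC))
E
python3 snap.py d
```

```text
4.9 [0.5656 0.0382 0.2771] 0.0020985271049758234 [0.08 0.79 0.3 ] (array([ 0.02, -0.01,  0.24]), array([-0.  ,  0.01, -0.03]), array([0.566, 0.041, 0.272]))
```

View pics/dw.png

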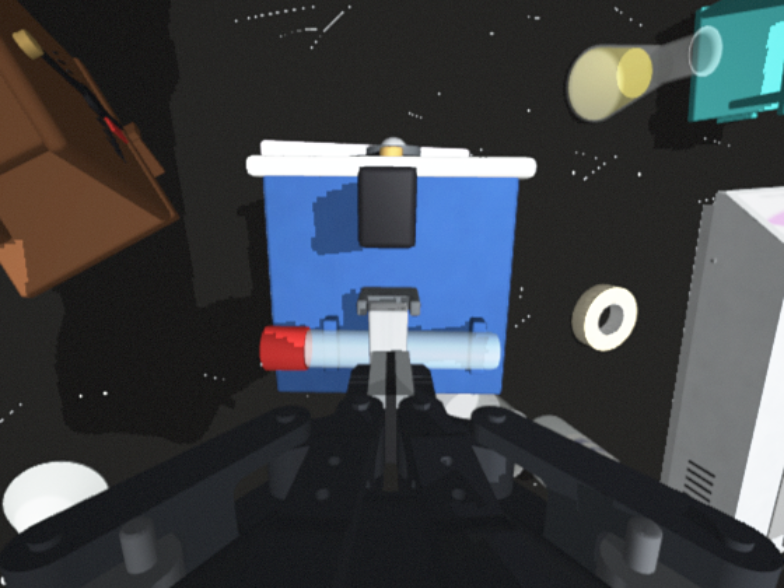

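View pics/ds.png

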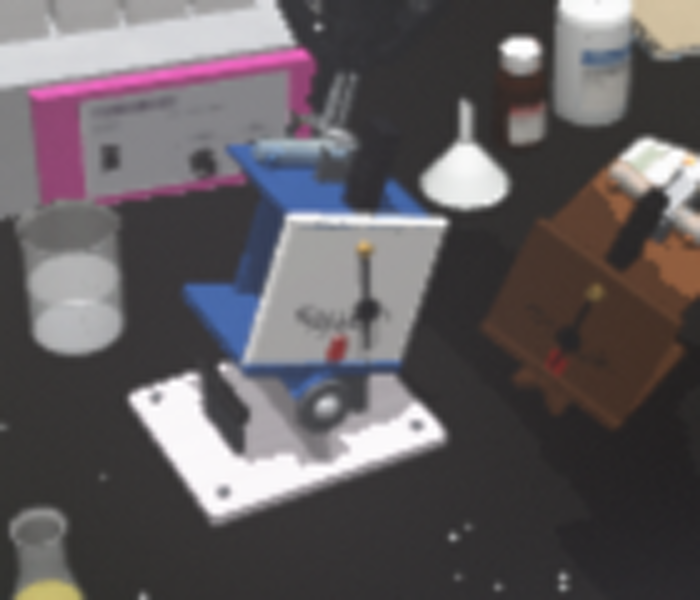

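Request:
apply_moves(
  moves=[
    [[0, 0, 0.1], [0, 0, 0], -1],
    [[0, 0, 0.2], [0, 0, 0], -1],
    [[0, 0, 0.2], [0, 0, 0], -1],
  ],
)

```text
t: 5.38
eef_pos: [0.5655, 0.0397, 0.2726]
tool_rot: [-0.11, 0.715, 0.681, 0.114]
contact_force: [-0.0, 0.7, -0.4]
gripper_width: 0.001
```

Request:
apply_moves(
  moves=[
    [[0, 0, 0.06], [0, 0, 0], -1],
    [[0, 0, 0.12], [0, 0, 0], -1],
    [[0, 0, 0.12], [0, 0, 0], -1],
  ],
)

```text
t: 5.75
eef_pos: [0.5661, 0.0401, 0.2711]
tool_rot: [-0.109, 0.715, 0.68, 0.115]
contact_force: [-2.8, -1.3, 8.1]
gripper_width: 0.0
```

Request:
apply_moves(
  moves=[
    [[0, 0, 0.05], [0, 0, 0], -1],
    [[0, 0, 0.05], [0, 0, 0], -1],
  ],
)

```text
t: 6.0
eef_pos: [0.5666, 0.04, 0.2709]
tool_rot: [-0.109, 0.716, 0.68, 0.115]
contact_force: [-3.6, -2.8, 12.9]
gripper_width: 0.001
```

```bash
python3 snap.py e
```

```text
6.0 [0.5666 0.04   0.2709] 0.0013548467259313253 [-3.58 -2.83 12.87] (array([ 0.03, -0.04, -0.02]), array([ 0.02,  0.01, -0.03]), array([0.566, 0.041, 0.272]))
```

View pics/ew.png

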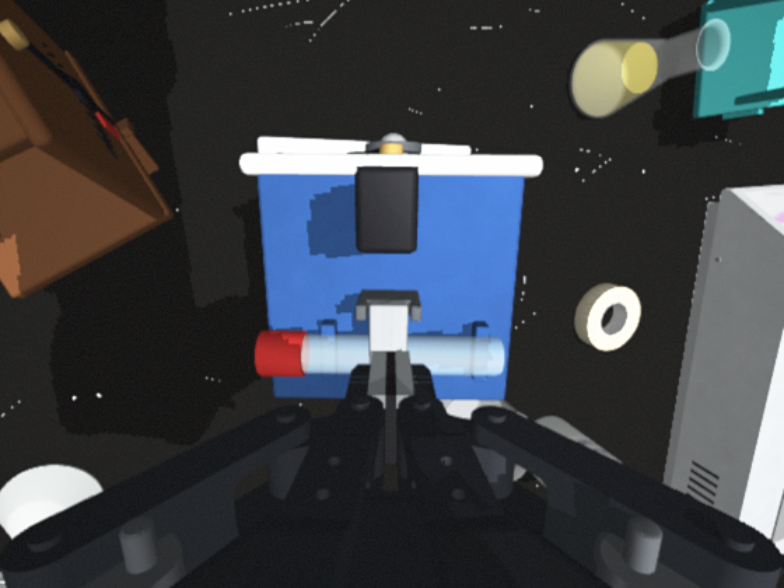

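Request:
apply_moves(
  moves=[
    [[0, 0, -1], [0, 0, 0], -1],
    [[0, 0, -2.7], [0, 0, 0], -1],
    [[0, -1, -3.2], [0, 0, 0], 0.2],
    [[0, -2.25, -3.2], [0, 0, 0], 0.2],
    [[0, -2.25, -3.2], [0, 0, 0], 0.2],
    [[0, -2.25, -3.2], [0, 0, 0], 0.2],
  ],
)

```text
t: 6.85
eef_pos: [0.5088, 0.0189, 0.3451]
tool_rot: [-0.109, 0.715, 0.681, 0.114]
contact_force: [0.2, -0.2, -0.3]
gripper_width: 0.605
```

```bash
python3 snap.py f
python3 - <<'E'
from h import *;from station import *
print(goal(pose(.5407,.112,-.045,.32),[-.03,0,.147],get_obs(),.073))
E
```

```text
6.85 [0.5088 0.0189 0.3451] 0.6051185922253889 [ 0.16 -0.22 -0.29] (array([0.02, 2.22, 3.09]), array([ 0.  ,  0.01, -0.03]), array([0.566, 0.041, 0.272]))
(array([ 0.01, -0.1 ,  3.2 ]), array([ 0.  ,  0.01, -0.03]), array([0.508, 0.044, 0.269]))
```

View pics/fw.png

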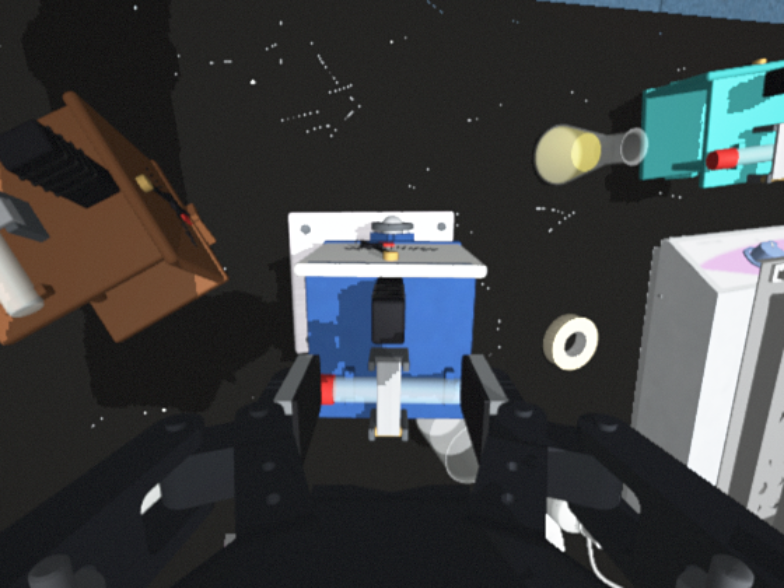

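View pics/fs.png

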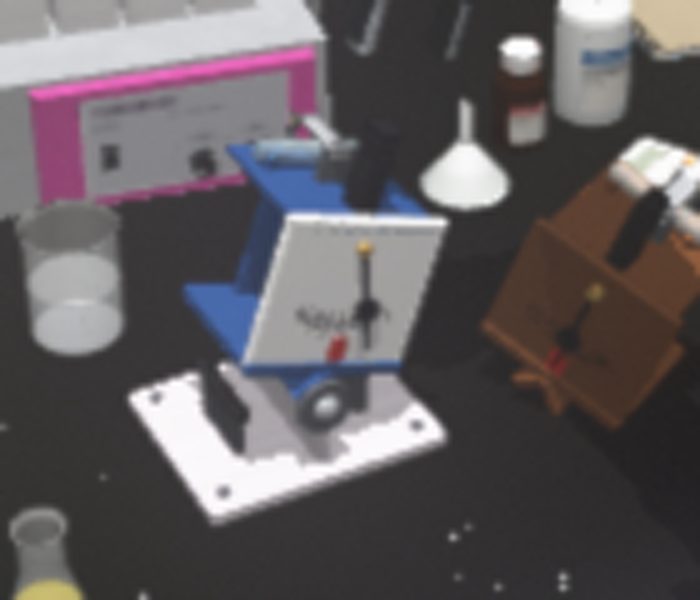

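Request:
apply_moves(
  moves=[
    [[0, -0.1, 1.6], [0, 0, 0], 0.2],
    [[0, -0.1, 2.8], [0, 0, 0], 0.2],
    [[0, -0.1, 3.2], [0, 0, 0], 0.2],
    [[0, -0.1, 3.2], [0, 0, 0], 0.2],
    [[0, -0.1, 3.2], [0, 0, 0], -0.3],
    [[0, -0.1, 3.2], [0, 0, 0], -1],
    [[0, -0.1, 3.2], [0, 0, 0], -1],
    [[0, -0.1, 3.2], [0, 0, 0], -1],
    [[0, -0.1, 3.2], [0, 0, 0], -1],
    [[0, -0.1, 3.2], [0, 0, 0], -1],
  ],
  force=40,
)

```text
t: 8.2
eef_pos: [0.5076, 0.0436, 0.2701]
tool_rot: [-0.109, 0.716, 0.68, 0.115]
contact_force: [-1.0, -1.4, 6.5]
gripper_width: 0.184
```

```bash
python3 snap.py g
python3 - <<'E'
from h import *;from station import *
print(goal(pose(.5407,.112,-.045,.32),[-.03,0,.147],get_obs(),.073))
E
```

```text
8.2 [0.5076 0.0436 0.2701] 0.1836508266970406 [-1.   -1.41  6.54] (array([ 0.02,  2.32, -0.06]), array([ 0.01,  0.01, -0.03]), array([0.566, 0.041, 0.272]))
(array([ 0.01, -0.  ,  0.05]), array([ 0.01,  0.01, -0.03]), array([0.508, 0.044, 0.269]))
```

View pics/gw.png

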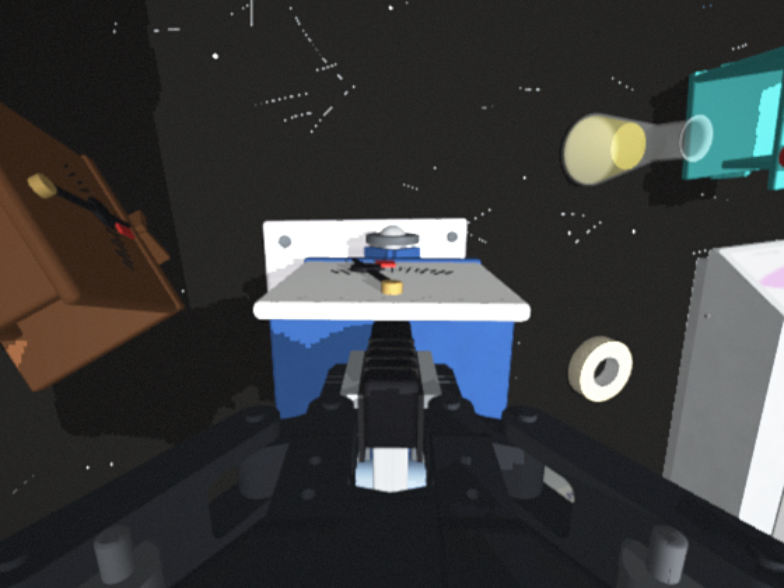

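View pics/gs.png

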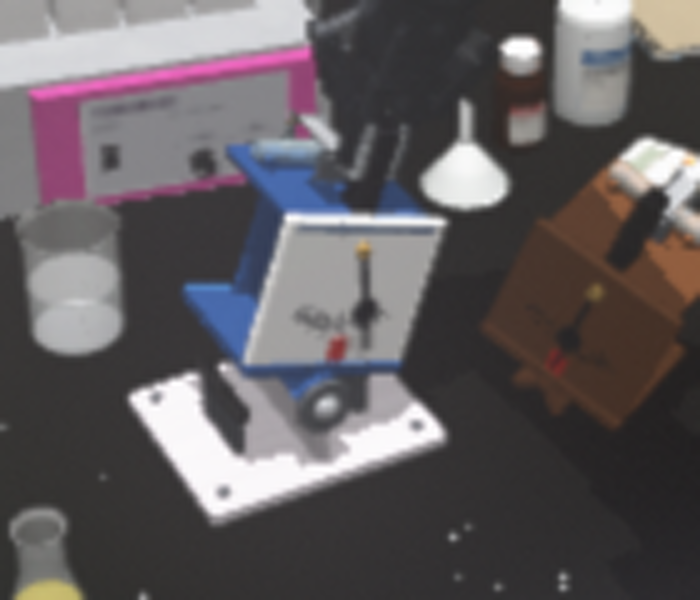

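Request:
apply_moves(
  moves=[
    [[0.17, 0, 0], [0, -0.11, 0], -1],
    [[0.35, 0, 0.01], [0, -0.23, 0], -1],
    [[0.53, 0, 0.02], [0, -0.34, 0], -1],
    [[0.7, 0, 0.03], [0, -0.46, 0], -1],
    [[0.88, 0, 0.04], [0, -0.57, 0], -1],
    [[1.05, 0, 0.06], [0, -0.69, 0], -1],
    [[1.23, 0, 0.08], [0, -0.8, 0], -1],
    [[1.4, 0, 0.11], [0, -0.92, 0], -1],
    [[1.4, 0, 0.11], [0, -0.92, 0], -1],
  ],
)

```text
t: 9.43
eef_pos: [0.5096, 0.0783, 0.2786]
tool_rot: [-0.054, 0.722, 0.687, 0.057]
contact_force: [-0.2, -0.6, 7.0]
gripper_width: 0.183
```

```bash
python3 snap.py h
```

```text
9.425 [0.5096 0.0783 0.2786] 0.1826031490680584 [-0.19 -0.59  6.97] (array([-1.42,  2.31,  0.06]), array([ 0.01,  0.93, -0.02]), array([0.566, 0.041, 0.272]))
```

View pics/hs.png

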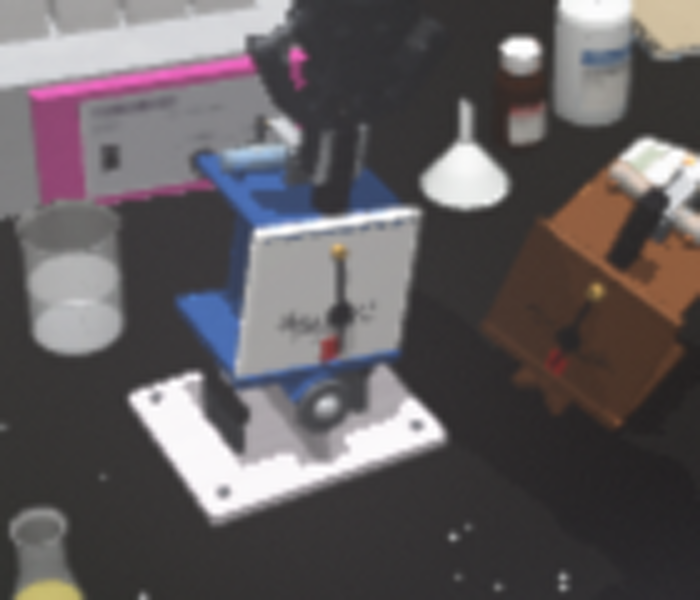

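Request:
apply_moves(
  moves=[
    [[0.18, 0, 0], [0, -0.11, 0], -1],
    [[0.35, 0, 0.01], [0, -0.23, 0], -1],
    [[0.53, 0, 0.02], [0, -0.34, 0], -1],
    [[0.7, 0, 0.03], [0, -0.46, 0], -1],
    [[0.84, 0, 0.04], [0, -0.55, 0], -1],
    [[0.96, 0, 0.05], [0, -0.63, 0], -1],
    [[0.96, 0, 0.05], [0, -0.63, 0], -1],
    [[0.96, 0, 0.05], [0, -0.63, 0], -1],
    [[0.96, 0, 0.05], [0, -0.63, 0], -1],
    [[0.96, 0, 0.05], [0, -0.63, 0], -1],
    [[0.96, 0, 0.05], [0, -0.63, 0], -1],
    [[0.96, 0, 0.05], [0, -0.63, 0], -1],
  ],
)

```text
t: 11.02
eef_pos: [0.5108, 0.1022, 0.2812]
tool_rot: [-0.016, 0.724, 0.689, 0.018]
contact_force: [1.4, 0.1, 7.6]
gripper_width: 0.183
```

```bash
python3 snap.py i
python3 - <<'E'
import cv2
from station import *
s=read_camera("scene")["color"][210:255,240:290,::-1];cv2.imwrite("pics/i2.png",cv2.resize(s,None,fx=13,fy=13,interpolation=cv2.INTER_CUBIC))
E
```

```text
11.025 [0.5108 0.1022 0.2812] 0.18280736637114958 [1.36 0.05 7.57] (array([-2.37,  2.31,  0.27]), array([ 0.01,  1.55, -0.03]), array([0.566, 0.041, 0.272]))
```

View pics/i2.png

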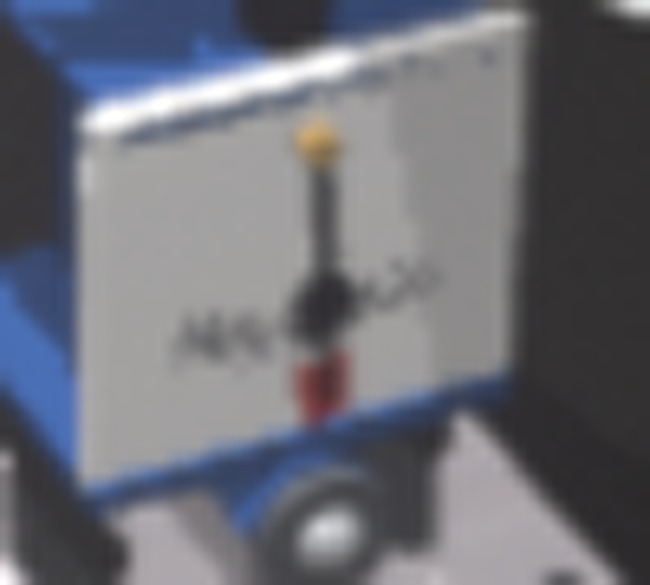

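View pics/iw.png

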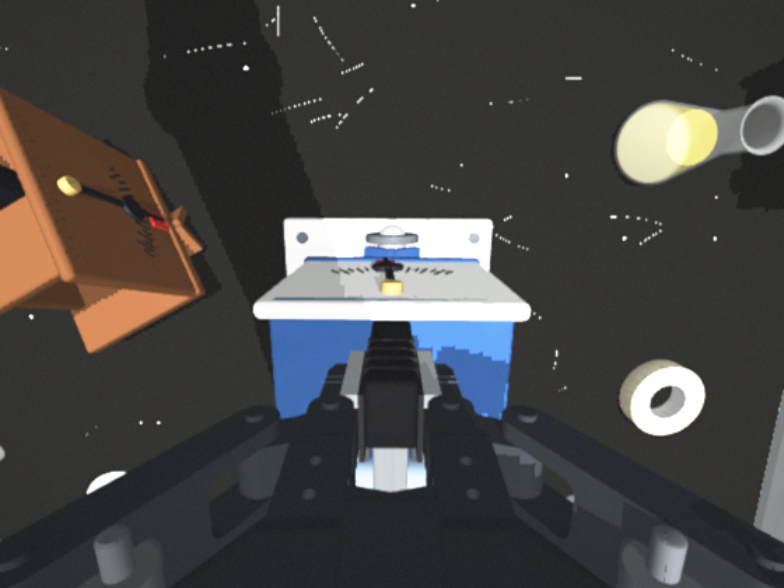

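Run:
```python
from h import *; from station import *
S=cam(read_camera("scene"));p=pose(.5407,.112,-.045,.053)
f=lambda P:proj(S,c2w(p,P))[0]
b=np.array([-.051,-.004,.033])
for P in(b,b+[-.004,0,0],b+[0,.004,0],b+[0,0,.004]):u=f(P);print(P,((u-[240,210]+.5)*13).round(1))
print(((f([-.051,0,.108])-[240,210]+.5)*13))
o=get_obs();print(o["joint_vel"].round(4))
```

```text
[-0.051 -0.004  0.033] [322.2 395.6]
[-0.055 -0.004  0.033] [329.9 404.3]
[-0.051  0.     0.033] [307.6 399.8]
[-0.051 -0.004  0.037] [322.7 382.2]
[316.29928801 140.95538102]
[-0.0019  0.0001  0.0004  0.0019 -0.001   0.0013  0.0013]
```

Request:
apply_moves(
  moves=[
    [[0, 0, 0], [0, 0, 0], -1],
    [[0, 0, 0], [0, 0, 0], -1],
    [[0, 0, 0], [0, 0, 0], -1],
    [[0, 0, 0], [0, 0, 0], -1],
    [[0, 0, 0], [0, 0, 0], -1],
    [[0, 0, 0], [0, 0, 0], -1],
    [[0, 0, 0], [0, 0, 0], -1],
    [[0, 0, 0], [0, 0, 0], -1],
  ],
)

```text
t: 12.22
eef_pos: [0.5108, 0.1022, 0.2812]
tool_rot: [-0.016, 0.724, 0.689, 0.018]
contact_force: [0.2, 0.4, 7.2]
gripper_width: 0.183
```

Run:
```python
import cv2,numpy as np
from station import *
im=read_camera("scene")["color"][:,:,::-1]
a=cv2.resize(im[210:255,240:290],(400,360),interpolation=cv2.INTER_CUBIC);b=cv2.resize(im[175:275,215:315],(360,360),interpolation=cv2.INTER_CUBIC)
cv2.imwrite("pics/j.png",np.hstack([a,b]))
```

```text
(no output)
```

View pics/j.png

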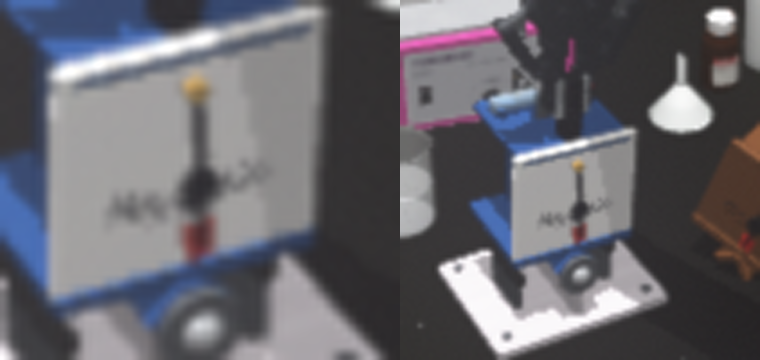

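```bash
python3 -c "
from station import *
print(hand_in())"
```

```text
the job is handed in; nothing more can be done
None
```

The job is handed in at about 12 s of the 54 s allowed. The hook is closed, and the gripper is still holding the carrier with the pointer settled on the red mark.

- **Hook:** I swept it over the tube with the shut fingertips and pressed until it stopped at about 13 N. The pictures afterwards showed it level, with its end between the catch prongs. In the last scene picture the fingers hide it, so I did not see it again after rocking. I did nothing that should have opened it.
- **Carrier:** I took the black grip at 40 N and rocked the carrier about 0.27 rad around the bar.
- **Pointer:** In two pictures about 1 s apart the tip sat in the same place, about 1 mm or less from the middle of the mark once parallax is allowed for. The angle agrees with my estimate for the mark, about -0.05 rad.
- **Foot and bystanders:** The foot looks seated on the bar, with about 7 N of steady vertical force at the wrist. I planned the moves clear of the bystanders and saw none disturbed, but I did not measure their positions at the end.

No check failed or disagreed.

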